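# Cup mouth-up, brown-capped spice jar turned to the front and held

### The arm

A 7-joint arm with a two-finger parallel gripper is mounted at the origin on a cart in front of the work surface, level with it; the furniture and walls round the work are solid. World frame = base frame: x ahead of the robot, y to its left, z up, the work surface at z = 0. Lengths are in m, angles in rad, forces in N, time in s.
With the tool pointing down it reaches from about 0.425 to 0.95 m from the base axis. Payload 4.7 kg.
Tool frame: the origin (TCP) lies on the centre line of the jaws, within the pads' length; the fingertips stand 14 mm ahead of it and the grasp point (between the pads) lies 5 mm behind it (bot.nose_length is the distance from the TCP to the fingertips, in m); z points along the fingers, y is the line along which they close (so a half turn about z gives the same grasp; the last joint's range is limited). The gripper opens to 87 mm and grips with 3 to 60 N. Pads are 19 mm wide; open, the fingers measure 117 mm over their backs; the gripper's body (75 mm by 190 mm) begins 51 mm behind the grasp point.
Start: joints at [-1.216, 0.469, -0.049, 1.532, 0.024, 1.141, -0.082], TCP at [0.253, 0.626, 0.237] pointing down, gripper open.
Joint ranges: [-2.59, 2.59], [-0.33, 1.99], [-1.39, 1.29], [0.1, 2.45], [-1.04, 4.18], [0.21, 1.99], [-2.66, 2.66]. Speed limits (rad/s): [2.57, 2.57, 3.14, 3.14, 3.14, 3.14, 3.14].

### API

Orientations are given as a unit quaternion [w, x, y, z].
In Python, from station import bot gives the robot as it stands.
- The arm moves only by the tool move_arm, never from a script. Its argument "deltas" is a list of rows, each an object of numbers: "dx", "dy", "dz": the shift along the world's x, y, z in cm; "yaw": the turn about the world's z in rad; "hand": the opening, from -1 (shut) to 1 (fully open). In form: [{"dx": .., "dy": .., "dz": .., "yaw": .., "hand": ..}, ...]. A call has 1 to 8 rows; each row is the pose to reach, as a shift and turn from the pose commanded when the call began; what a row does not reach only later rows make up. A row lasts 1/10 s, in which the tool goes at most 50 mm and 8.59 degrees, less where a joint would pass 70% of its speed; a pose out of reach is approached as far as the arm can. A call with a gripper value outside its range is refused whole. The fingers move at their own pace and stop on an object; "force" is the grip in N (left out, the last holds). Time passes only in rows, so rows that repeat a pose let the fingers close. It gives the time, the measured TCP pose, the force, the opening and the grip force at its end, in the units of the state.
- bot.read_state(): the state, without advancing time (a new reading comes with each control period).
- bot.snapshot(name): name is "scene" or "top" or "wrist"; returns (picture, depth): 400x640x3 uint8, blue, green, red; 400x640 float32, m along the optical axis (not along the pixel's ray), 0 where there is no reading.
- bot.calibration(name): a dict with "fx", "fy", "cx", "cy" (pixels), "view" (4x4, takes a point from world to camera coordinates); the wrist camera has in their place "T_tool_cam" (4x4, takes a point from camera to tool coordinates, whose origin is the TCP and whose axes are the flange's). Camera axes: x right, y down, z forward; pixel columns grow to the right and rows downward; lengths in m; the calibration is good to about 2 mm. The wrist camera is an equidistant fisheye: a pixel r from the principal point sees the ray r / f radians off the axis. A picture is of the moment at which its call begins: read the wrist's pose just before it. calibration takes no time and is no camera call.
- bot.sign_off(): hands the job in; it is judged then, once.
The state is a dict: "t": time; "joint_positions": joint angles; "qvel": joint speeds; "joint_torque": joint torques, N m; "position": TCP position; "tool_rot": TCP orientation; "wrist_force": force on the tool from outside, world axes, zero at the start; "torque": the same for the moment, N m; "opening": finger opening in m; "grip_force": force on a finger pad.
Only numpy, scipy, OpenCV 4.12 (cv2) and the standard library are available. Lean on these libraries where they do the work, as an engineer would, in place of code of your own. Each camera call takes 0.05 s, during which the arm holds its last target. There are 200 camera calls.

### The job

The cook is about to shake spice into the white cup. First turn the upside-down cup over and leave it standing mouth-up on the worktop beside the spice carousel; then turn the carousel until the jar with the dark brown cap is squarely at the front, towards you, and finish holding the carousel still by its knob so that the cook can draw the jar out. Keep all the jars standing in their wells, and leave the other things on the worktop where they are.

Things in the scene. Friction and masses are not known exactly. Their poses are not given: they have to be found in the camera images.
- cup: The only white cup: plain melamine cone, no handle, 64 mm high, mouth 74 mm, base 52 mm across, 63 mm across half way up, wall 3 mm, 60-100 g. It starts mouth-down on the worktop, left of the carousel. Origin: centre of the base's underside; z along its axis, from the base out through the mouth (at the start the origin is 64 mm up and z points down). On its side it rests on its wall and may roll.
- carousel: Turntable of the spice carousel: wooden disc, 228 mm across, upper face at 26 mm, with six steel wells (22 mm high, centres 78 mm from the axis, 60 deg apart) holding one brown-capped and five green-capped jars, and a knob on a post on its axis. Origin: on the axis at worktop height; z up; the brown jar's well lies along -x. Turns endlessly both ways, 0.04 N m friction, stays where left.
- carousel_knob: The round black knob on the turning axis, part of the turntable: 44 mm across, from 152 to 191 mm above the worktop; origin on the axis at 170 mm. It stands above the jar tops, which reach 132 mm; the jars' caps begin 55 mm from the axis. Turning it turns the turntable. A dark caddy with a large paper fan stands behind and to the right of it, tall cartons further right.
- carousel_front (a point): Where the middle of the well at the front of the carousel lies: 78 mm from the axis straight towards the robot (world -x, towards the front edge of the worktop), 26 mm above the worktop. It does not turn with the turntable, whose foot is fixed.
- brown_jar: The wanted jar: the only spice jar with a dark brown cap (its top has a green disc inside a brown ring; the other caps are green with a white disc; 44 mm across, 105 mm tall, about 0.11 kg), loose in its well on the turntable with 2 mm of play. Origin: centre of its underside, 26 mm above the worktop; z up.
- green_jar_1: Spice jar with a green cap (46 mm across, 106 mm tall) standing loose in another well of the turntable. Origin: centre of its underside; z up.
- green_jar_2: Spice jar with a green cap (46 mm across, 106 mm tall) standing loose in another well of the turntable. Origin: centre of its underside; z up.
- green_jar_3: Spice jar with a green cap (46 mm across, 106 mm tall) standing loose in another well of the turntable. Origin: centre of its underside; z up.
- green_jar_4: Spice jar with a green cap (46 mm across, 106 mm tall) standing loose in another well of the turntable. Origin: centre of its underside; z up.
- green_jar_5: Spice jar with a green cap (46 mm across, 106 mm tall) standing loose in another well of the turntable. Origin: centre of its underside; z up.
- timer: White kitchen timer with a red dial, 62 mm across, 44 mm high, behind the work, to be left alone. Origin under its middle.
- tape: Roll of brown packing tape lying flat, 96 mm across, 48 mm high, behind the work, to be left alone. Origin under its middle.
There are look-alikes about, which are no part of the job. What is shaped like the green_jar_4 but blue or purple is not meant. Leave any turquoise look-alike of the cup alone.

How it is judged:
By the outcome, as a careful person would: the job done as asked, in the order asked, and still so for the second after the job is handed in, while the arm keeps its last pose, push and grip.
It also fails if it takes over 72 s, if anything falls off the work surface, if the arm or the gripper's body presses on something with over 40 N, if the wrist force passes 120 N, or if a joint passes its speed limit or range.

## Working session

There is one attempt and no reset: what is moved stays moved. The work goes in short steps, Python scripts to look and compute and a tool call to move; the robot and the scene stay as the last step left them, time stands still between calls to the robot, and variables do not carry over. Pictures are saved under pics/ and viewed, at most 10 in all, crops included, and the job is handed in when it is done.

Besides the shell and the picture viewer there is one more tool, called after "Request:" by a JSON object that holds its "method" and its "body", one argument or row to a line. move_arm: Moves the arm, as the interface text tells. Its arguments: {"type":"object","properties":{"deltas":{"type":"array"},"force":{"type":"number"}},"required":["deltas"]}

```bash
mkdir -p pics; cat > h.py <<'E'
import numpy as np,cv2
from station import bot
def ray(c,u,v):
    V=np.array(c["view"]);R=V[:3,:3];o=-R.T@V[:3,3]
    return o,R.T@np.array([(u-c["cx"])/c["fx"],(v-c["cy"])/c["fy"],1.])
def onplane(c,u,v,z):
    o,d=ray(c,u,v);return o+d*(z-o[2])/d[2]
def pt(c,u,v,dep):
    o,d=ray(c,u,v);return o+d*dep
E
python3 - <<'E'
from h import *
s=bot.read_state();print({k:np.round(v,3) for k,v in s.items()})
for n in("scene","top"):
    p,d=bot.snapshot(n);cv2.imwrite(f"pics/{n}0.png",p);np.save(f"pics/{n}0.npy",d)
    c=bot.calibration(n);print(n,c["fx"],c["cx"],c["cy"],np.round(np.array(c["view"]),3).tolist())
E
```

```text
{'t': np.float64(0.0), 'joint_positions': array([-1.216,  0.469, -0.049,  1.534,  0.024,  1.141, -0.082]), 'qvel': array([ 0.   , -0.001,  0.001, -0.   , -0.001,  0.001,  0.   ]), 'joint_torque': array([-0.0000e+00, -5.0798e+01, -8.0000e-02, -2.3614e+01, -6.1000e-02,
        3.8000e-02,  0.0000e+00]), 'position': array([0.253, 0.625, 0.235]), 'tool_rot': array([-0.   ,  0.191,  0.982, -0.001]), 'wrist_force': array([-0.177, -0.301,  0.576]), 'torque': array([-0.037,  0.017,  0.004]), 'grip_force': np.float64(0.0), 'opening': np.float64(0.087)}
scene 416.68163207038276 313.356875744499 204.1058353678299 [[0.682, -0.732, -0.015, -0.364], [-0.573, -0.521, -0.633, 0.415], [0.455, 0.44, -0.774, 0.757], [0.0, 0.0, 0.0, 1.0]]
top 501.53878573752235 317.43599207560754 191.9474007852514 [[0.014, -1.0, 0.022, -0.017], [-0.997, -0.016, -0.076, 0.575], [0.077, -0.021, -0.997, 1.38], [0.0, 0.0, 0.0, 1.0]]
```

View pics/scene0.png

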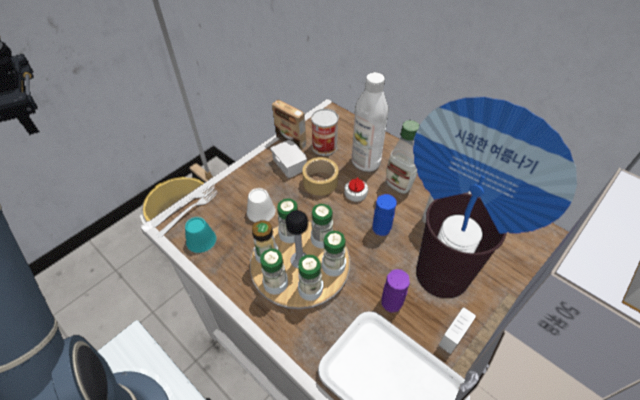

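View pics/top0.png

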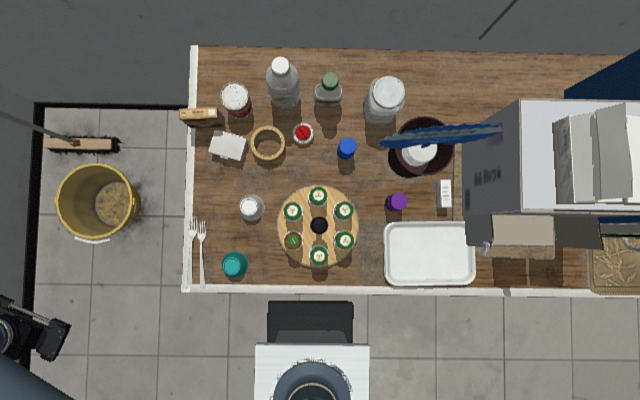

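Scene view: white inverted cup at (260,204), turquoise look-alike at (200,235), brown-capped jar at (263,230), knob at (297,222). The other white things are a box (290,157), a timer (356,188) and a bottle. In the top view: white cup (251,208), turquoise cup (234,265), brown jar (293,240), knob (319,226).

```bash
python3 - <<'E'
from h import *
c=bot.calibration("top");p=cv2.imread("pics/top0.png");d=np.load("pics/top0.npy")
hsv=cv2.cvtColor(p,cv2.COLOR_BGR2HSV)
def comps(m,z,box,amin=20):
    n,_,st,ce=cv2.connectedComponentsWithStats(m.astype(np.uint8))
    for i in range(1,n):
        x,y=ce[i]
        if st[i,4]>=amin and box[0]<x<box[1] and box[2]<y<box[3]:
            print(ce[i].round(1),st[i].tolist(),'plane',onplane(c,x,y,z)[:3].round(4),'z by depth',pt(c,x,y,d[int(y),int(x)])[2].round(3))
def hgt():
    v,u=np.mgrid[:400,:640];V=np.array(c["view"])
    P=np.stack([(u-c["cx"])/c["fx"]*d,(v-c["cy"])/c["fy"]*d,d],-1)-V[:3,3]
    return P@V[:3,:3]
W=hgt();Z=W[...,2]
print('table z',np.median(Z[255:275,300:360]), np.median(Z[170:180,200:240]))
roi=np.zeros(Z.shape,bool);roi[190:230,230:275]=1
m=roi&(Z>.055)&(Z<.075);print('cup top mean',W[m].mean(0).round(4),m.sum(), 'ext',np.ptp(W[m],axis=0).round(3))
print('white cup');comps(roi&(hsv[...,1]<60)&(hsv[...,2]>150),.064,(230,275,190,230))
m=(Z>.18)&(Z<.2);print('knob');comps(m,.191,(300,340,205,245))
m=(Z>.145)&(Z<.2);mm=np.zeros_like(m);mm[205:245,300:340]=1;print(W[m&mm].mean(0),(m&mm).sum())
print('jars');comps((Z>.12)&(Z<.145),.131,(265,370,175,275))
print('disc');m=(Z>.018)&(Z<.034);mm=np.zeros_like(m);mm[175:280,265:370]=1
q=W[m&mm];print((q.max(0)+q.min(0))/2,np.ptp(q,axis=0))
crop=np.hstack([cv2.resize(p[180:290,220:365],None,fx=4,fy=4,interpolation=cv2.INTER_CUBIC)])
cv2.imwrite("pics/crop.png",crop)
print('turq');comps((hsv[...,0]>80)&(hsv[...,0]<100)&(hsv[...,1]>120),.064,(210,260,245,285))
E
```

```text
table z 0.002544881507802102 0.0006063368162831566
cup top mean [0.5312 0.1779 0.0615] 294 ext [0.049 0.05  0.016]
white cup
[248.8 205.3] [240, 195, 22, 21, 280] plane [0.5326 0.1777 0.064 ] z by depth 0.058
knob
[318.9 224.5] [310, 216, 19, 18, 246] plane [ 0.4823 -0.0093  0.191 ] z by depth 0.192
[ 0.48235857 -0.00909791  0.18878017] 254
jars
[318.  194.5] [310, 186, 17, 18, 244] plane [ 0.56   -0.0073  0.131 ] z by depth 0.134
[344.4 209.3] [336, 201, 18, 18, 250] plane [ 0.5229 -0.0757  0.131 ] z by depth 0.136
[292. 210.] [284, 202, 17, 17, 243] plane [0.5192 0.0588 0.131 ] z by depth 0.131
[344.7 239.6] [336, 231, 18, 18, 254] plane [ 0.4452 -0.0773  0.131 ] z by depth 0.128
[292.3 240.1] [284, 232, 17, 17, 228] plane [0.4421 0.0567 0.131 ] z by depth 0.132
[318.7 255.2] [310, 247, 18, 18, 253] plane [ 0.4046 -0.0114  0.131 ] z by depth 0.131
disc
[ 0.48220213 -0.00973707  0.02602564] [0.22591349 0.22630553 0.01581147]
turq
[234.5 264.1] [222, 252, 26, 26, 509] plane [0.3747 0.2118 0.064 ] z by depth 0.059
```

View pics/crop.png

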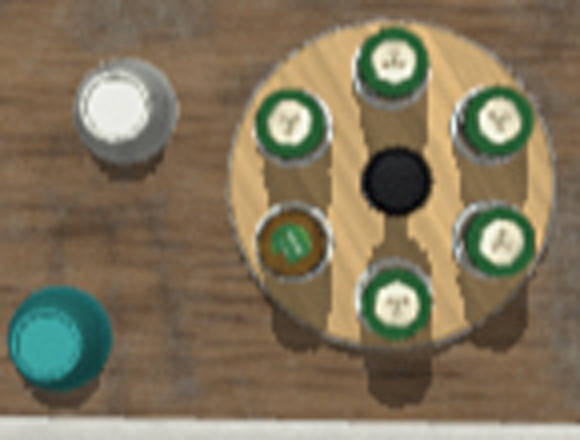

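The close crop confirms the choice: the plain white inverted cup is at crop (125,108), the turquoise one at (60,338) and the brown ring cap at (292,243). The wells must turn about +58.6° and the axis is at (0.482,-0.0095). The cup is at (0.532,0.178). Moving above it.

Request:
{"method": "move_arm", "body": {
  "deltas": [
    {"dx":5,"dy":-7.5,"yaw":-0.14,"hand":1},
    {"dx":8,"dy":-12,"yaw":-0.28},
    {"dx":11,"dy":-16,"yaw":-0.42},
    {"dx":14,"dy":-20,"yaw":-0.56},
    {"dx":16,"dy":-24,"yaw":-0.7},
    {"dx":18,"dy":-28,"yaw":-0.84},
    {"dx":20.5,"dy":-32,"yaw":-0.93},
    {"dx":23,"dy":-36,"yaw":-0.93}
  ],
  "force": 5
}}

```text
$.deltas[0]: bad value
```

Request:
{"method": "move_arm", "body": {
  "deltas": [
    {"dx":2.5,"dy":-4},
    {"dx":4.9,"dy":-8.7},
    {"dx":4.9,"dy":-8.7},
    {"dx":4.9,"dy":-8.7,"dz":-4},
    {"dx":4.9,"dy":-8.7,"dz":-8},
    {"dx":4.9,"dy":-8.7,"dz":-8},
    {"dx":4.9,"dy":-8.7,"dz":-8},
    {"dx":4.9,"dy":-8.7,"dz":-8}
  ]
}}

```text
$.deltas[0]: bad value
```

```bash
python3 - <<'E'
from h import *
s=bot.read_state();print({k:np.round(v,3) for k,v in s.items()})
T=np.array(bot.calibration("wrist")["T_tool_cam"]);print(T.round(3).tolist())
p,d=bot.snapshot("wrist");cv2.imwrite("pics/w1.png",p)
E
```

```text
{'t': np.float64(0.1), 'joint_positions': array([-1.216,  0.469, -0.049,  1.534,  0.024,  1.141, -0.082]), 'qvel': array([-0.   , -0.002,  0.   , -0.002, -0.001,  0.001,  0.   ]), 'joint_torque': array([ 1.0000e-03, -5.0917e+01, -8.1000e-02, -2.3683e+01, -6.1000e-02,
        3.4000e-02,  0.0000e+00]), 'position': array([0.253, 0.625, 0.236]), 'tool_rot': array([-0.   ,  0.191,  0.982, -0.001]), 'wrist_force': array([-0.91 , -0.406, -0.035]), 'torque': array([-0.014,  0.006,  0.023]), 'grip_force': np.float64(0.0), 'opening': np.float64(0.087)}
[[0.001, -0.958, -0.287, 0.08], [1.0, 0.001, -0.0, 0.001], [0.001, -0.287, 0.958, -0.149], [0.0, 0.0, 0.0, 1.0]]
```

View pics/w1.png

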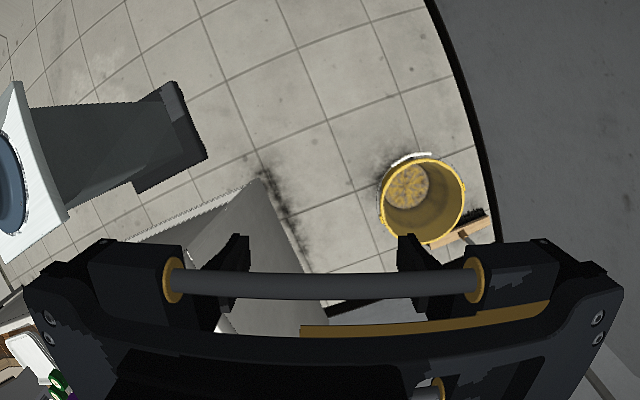

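The wrist view shows only floor and the two fingers, at (225,270) and (415,270), because the move was refused. Each row needs all its keys, so I'm resending with them filled in.

Request:
{"method": "move_arm", "body": {
  "deltas": [
    {"dx":2.5,"dy":-4,"dz":0,"yaw":-0.14,"hand":1},
    {"dx":5,"dy":-8,"dz":0,"yaw":-0.28,"hand":1},
    {"dx":7.5,"dy":-12,"dz":0,"yaw":-0.42,"hand":1},
    {"dx":10,"dy":-16,"dz":0,"yaw":-0.56,"hand":1},
    {"dx":12.5,"dy":-20,"dz":0,"yaw":-0.7,"hand":1},
    {"dx":15,"dy":-24,"dz":0,"yaw":-0.84,"hand":1},
    {"dx":17.5,"dy":-28,"dz":0,"yaw":-0.93,"hand":1},
    {"dx":20,"dy":-32,"dz":0,"yaw":-0.93,"hand":1}
  ],
  "force": 5
}}

```text
t: 0.95
position: [0.4533, 0.3041, 0.2366]
tool_rot: [0.0, 0.611, 0.792, 0.0]
wrist_force: [0.5, -0.3, 0.9]
opening: 0.087
grip_force: 0.0
```

Request:
{"method": "move_arm", "body": {
  "deltas": [
    {"dx":2.5,"dy":-4,"dz":0,"yaw":0,"hand":1},
    {"dx":5,"dy":-8,"dz":0,"yaw":0,"hand":1},
    {"dx":7.9,"dy":-12.7,"dz":0,"yaw":0,"hand":1},
    {"dx":7.9,"dy":-12.7,"dz":-3,"yaw":0,"hand":1},
    {"dx":7.9,"dy":-12.7,"dz":-6,"yaw":0,"hand":1},
    {"dx":7.9,"dy":-12.7,"dz":-8,"yaw":0,"hand":1},
    {"dx":7.9,"dy":-12.7,"dz":-8,"yaw":0,"hand":1},
    {"dx":7.9,"dy":-12.7,"dz":-8,"yaw":0,"hand":1}
  ]
}}

```text
t: 1.75
position: [0.5318, 0.179, 0.1567]
tool_rot: [-0.0, 0.611, 0.792, -0.0]
wrist_force: [0.2, 0.7, 0.3]
opening: 0.0868
grip_force: 0.0
```

```bash
python3 - <<'E'
from h import *
s=bot.read_state();print({k:np.round(v,3) for k,v in s.items()})
p,d=bot.snapshot("wrist");cv2.imwrite("pics/w2.png",p)
E
```

```text
{'t': np.float64(1.75), 'joint_positions': array([-0.642,  0.376,  0.308,  1.907, -0.145,  0.88 , -0.004]), 'qvel': array([-0.003, -0.021,  0.006, -0.025,  0.   , -0.002, -0.   ]), 'joint_torque': array([ 5.9000e-02, -3.9108e+01,  2.9820e+00, -1.9000e+01, -5.1000e-02,
        8.1000e-02,  4.0000e-03]), 'position': array([0.532, 0.179, 0.157]), 'tool_rot': array([-0.   ,  0.611,  0.792, -0.   ]), 'wrist_force': array([0.238, 0.734, 0.279]), 'torque': array([-0.041,  0.036,  0.034]), 'grip_force': np.float64(0.0), 'opening': np.float64(0.087)}
```

View pics/w2.png

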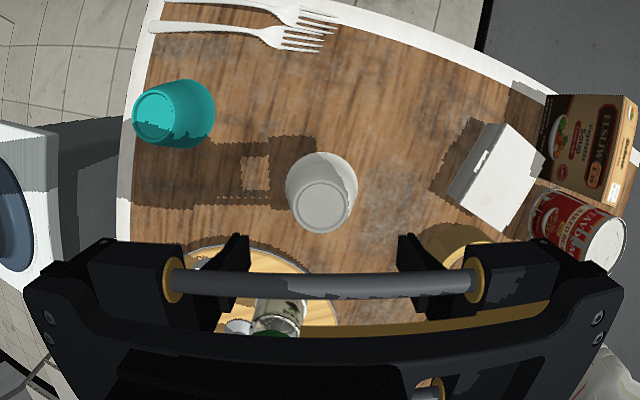

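The wrist view shows the white cup between the fingers, its base disc at (323,203). The tape roll edge is at (465,240). I'll check the centring and the tape's clearance.

```bash
cat >> h.py <<'E'
from scipy.spatial.transform import Rotation as Ro
def wplane(u,v,z,s):
    c=bot.calibration("wrist");T=np.array(c["T_tool_cam"])
    x=np.array([(u-c["cx"])/c["fx"],(v-c["cy"])/c["fy"]]);th=np.hypot(*x)
    d=np.r_[x/th*np.sin(th),np.cos(th)] if th>1e-9 else np.array([0,0,1.])
    R=Ro.from_quat(np.roll(s["tool_rot"],-1)).as_matrix()
    o=R@T[:3,3]+s["position"];d=R@T[:3,:3]@d
    return o+d*(z-o[2])/d[2]
E
python3 - <<'E'
from h import *
s=bot.read_state()
print('cup base',wplane(323,203,.064,s).round(4))
p=cv2.imread("pics/w2.png");hsv=cv2.cvtColor(p,cv2.COLOR_BGR2HSV)
m=((hsv[...,1]<40)&(hsv[...,2]>100)).astype(np.uint8);m[:145]=0;m[235:]=0;m[:,:270]=0;m[:,380:]=0
n,_,st,ce=cv2.connectedComponentsWithStats(m);print(st[1:].tolist())
for u in(285,358):print(wplane(u,178,.01,s).round(4))
c=bot.calibration("top")
for u,v in((250,143),(285,143),(268,127),(268,160)):print('tape',onplane(c,u,v,.048).round(3))
E
```

```text
cup base [0.5308 0.184  0.064 ]
[[286, 152, 72, 81, 4549]]
[0.4923 0.1832 0.01  ]
[0.5618 0.2015 0.01  ]
tape [0.705 0.18  0.048]
tape [0.707 0.084 0.048]
tape [0.751 0.132 0.048]
tape [0.659 0.13  0.048]
```

Centred to within 2 mm along the closing line. Descending to the rim and closing gently.

Request:
{"method": "move_arm", "body": {
  "deltas": [
    {"dx":0,"dy":0.2,"dz":-3,"yaw":0,"hand":1},
    {"dx":0,"dy":0.2,"dz":-6,"yaw":0,"hand":1},
    {"dx":0,"dy":0.2,"dz":-9,"yaw":0,"hand":1},
    {"dx":0,"dy":0.2,"dz":-11,"yaw":0,"hand":1},
    {"dx":0,"dy":0.2,"dz":-12.5,"yaw":0,"hand":1},
    {"dx":0,"dy":0.2,"dz":-13.5,"yaw":0,"hand":1},
    {"dx":0,"dy":0.2,"dz":-14,"yaw":0,"hand":1},
    {"dx":0,"dy":0.2,"dz":-14,"yaw":0,"hand":1}
  ]
}}

```text
t: 2.6
position: [0.532, 0.181, 0.0168]
tool_rot: [0.0, 0.611, 0.792, 0.0]
wrist_force: [1.2, -0.1, -0.7]
opening: 0.0869
grip_force: 0.0
```

Request:
{"method": "move_arm", "body": {
  "deltas": [
    {"dx":0,"dy":0,"dz":0,"yaw":0,"hand":0.4},
    {"dx":0,"dy":0,"dz":0,"yaw":0,"hand":0.4},
    {"dx":0,"dy":0,"dz":0,"yaw":0,"hand":0.4},
    {"dx":0,"dy":0,"dz":0,"yaw":0,"hand":0.4},
    {"dx":0,"dy":0,"dz":0,"yaw":0,"hand":0.4}
  ],
  "force": 4
}}

```text
t: 3.1
position: [0.532, 0.1811, 0.0171]
tool_rot: [0.0, 0.611, 0.792, 0.0]
wrist_force: [-0.6, -0.3, 4.0]
opening: 0.0731
grip_force: 4.2
```

Gripped at the rim (73.1 mm). Lift, then a short sideways jerk away from the carousel to start the swing.

Request:
{"method": "move_arm", "body": {
  "deltas": [
    {"dx":0,"dy":0,"dz":1.5,"yaw":0,"hand":0.4},
    {"dx":0,"dy":0,"dz":4,"yaw":0,"hand":0.4},
    {"dx":0,"dy":0,"dz":7,"yaw":0,"hand":0.4},
    {"dx":0,"dy":0,"dz":9,"yaw":0,"hand":0.4},
    {"dx":0,"dy":0,"dz":9,"yaw":0,"hand":0.4}
  ]
}}

```text
t: 3.6
position: [0.5339, 0.1816, 0.1101]
tool_rot: [0.002, 0.611, 0.792, 0.003]
wrist_force: [0.5, 0.1, -2.0]
opening: 0.073
grip_force: 3.9
```

Request:
{"method": "move_arm", "body": {
  "deltas": [
    {"dx":-1,"dy":4,"dz":0,"yaw":0,"hand":0.4},
    {"dx":-1,"dy":4,"dz":0,"yaw":0,"hand":0.4},
    {"dx":-1,"dy":4,"dz":0,"yaw":0,"hand":0.4},
    {"dx":-1,"dy":4,"dz":0,"yaw":0,"hand":0.4}
  ]
}}

```text
t: 4.0
position: [0.5215, 0.22, 0.1061]
tool_rot: [0.0, 0.611, 0.792, -0.001]
wrist_force: [-0.1, 0.2, -0.1]
opening: 0.063
grip_force: 0.0
```

```bash
python3 - <<'E'
from h import *
p,d=bot.snapshot("wrist");q,_=bot.snapshot("scene")
cv2.imwrite("pics/w3.png",np.hstack([cv2.resize(p[:340],(560,297)),cv2.resize(q[130:280,190:310],(240,297))]))
E
```

```text
(no output)
```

View pics/w3.png

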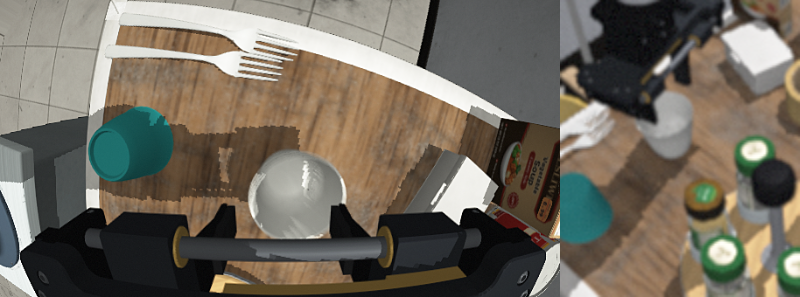

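The grip has emptied. The cup appears below the fingers, mouth-up, at wrist (297,195). I'll rise straight up and look again.

Request:
{"method": "move_arm", "body": {
  "deltas": [
    {"dx":0,"dy":0,"dz":2,"yaw":0,"hand":0.4},
    {"dx":0,"dy":0,"dz":6,"yaw":0,"hand":0.4},
    {"dx":0,"dy":0,"dz":10,"yaw":0,"hand":0.4},
    {"dx":0,"dy":0,"dz":12,"yaw":0,"hand":0.4},
    {"dx":0,"dy":0,"dz":12,"yaw":0,"hand":1},
    {"dx":0,"dy":0,"dz":12,"yaw":0,"hand":1}
  ]
}}

```text
t: 4.7
position: [0.5216, 0.2202, 0.2263]
tool_rot: [-0.0, 0.611, 0.792, -0.0]
wrist_force: [-0.1, 0.1, -1.0]
opening: 0.0701
grip_force: 0.0
```

```bash
python3 - <<'E'
from h import *
p,d=bot.snapshot("wrist");q,_=bot.snapshot("scene")
cv2.imwrite("pics/w4.png",np.hstack([cv2.resize(p[:340],(500,266)),cv2.resize(q[140:270,170:310],(286,266))]))
s=bot.read_state();print(s["position"])
E
```

```text
[0.52088889 0.22017567 0.22503122]
```

View pics/w4.png

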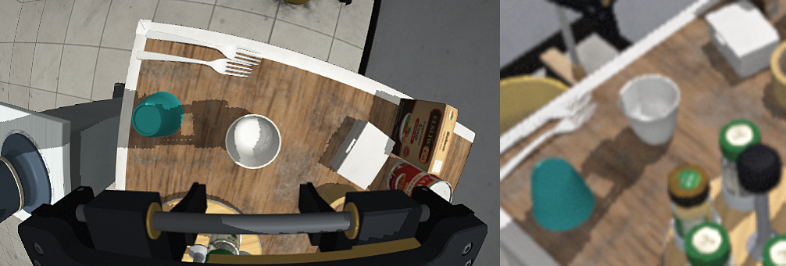

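The cup stands mouth-up: wrist crop (253,141), and the scene crop shows the open mouth at (650,95). Next, check positions and fan clearance around the knob.

```bash
python3 - <<'E'
from h import *
s=bot.read_state();print('cup rim centre',wplane(253*1.28,141*1.28,.064,s).round(3))
P=[]
for n in("top","scene"):
    c=bot.calibration(n);d=np.load(f"pics/{n}0.npy");V=np.array(c["view"])
    v,u=np.mgrid[:400,:640];W=(np.stack([(u-c["cx"])/c["fx"]*d,(v-c["cy"])/c["fy"]*d,d],-1)-V[:3,3])@V[:3,:3]
    P.append(W[d>0])
P=np.vstack(P);r=P[:,:2]-[.482,-.0095];R=np.hypot(*r.T);a=np.degrees(np.arctan2(r[:,1],r[:,0]))
k=(P[:,2]>.16)&(R>.03)&(R<.3)&(P[:,0]>.3)
for lo in range(-180,180,20):
    q=k&(a>=lo)&(a<lo+20)
    if q.sum()>3:print(lo,np.sort(R[q])[3].round(3),P[q][R[q].argsort()[3]].round(3))
E
```

```text
cup rim centre [0.519 0.228 0.064]
-80 0.262 [ 0.612 -0.237  0.206]
-60 0.234 [ 0.661 -0.161  0.296]
-40 0.216 [ 0.659 -0.133  0.35 ]
```

Request:
{"method": "move_arm", "body": {
  "deltas": [
    {"dx":-0.6,"dy":-3.5,"dz":2,"yaw":-0.13,"hand":1},
    {"dx":-1.2,"dy":-7,"dz":2.5,"yaw":-0.26,"hand":1},
    {"dx":-1.8,"dy":-11,"dz":2.5,"yaw":-0.39,"hand":1},
    {"dx":-2.4,"dy":-15,"dz":2.5,"yaw":-0.52,"hand":1},
    {"dx":-3,"dy":-18,"dz":2.5,"yaw":-0.65,"hand":1},
    {"dx":-3.5,"dy":-21,"dz":2.5,"yaw":-0.78,"hand":1},
    {"dx":-3.9,"dy":-23,"dz":2.5,"yaw":-0.78,"hand":1},
    {"dx":-3.9,"dy":-23,"dz":2.5,"yaw":-0.78,"hand":1}
  ]
}}

```text
t: 5.6
position: [0.4813, -0.0123, 0.2505]
tool_rot: [-0.0, 0.867, 0.498, -0.001]
wrist_force: [-0.1, -0.2, -0.8]
opening: 0.0868
grip_force: 0.0
```

Request:
{"method": "move_arm", "body": {
  "deltas": [
    {"dx":0,"dy":0,"dz":-2,"yaw":0,"hand":1},
    {"dx":0,"dy":0,"dz":-4,"yaw":0,"hand":1},
    {"dx":0,"dy":0,"dz":-6,"yaw":0,"hand":1},
    {"dx":0,"dy":0,"dz":-7.5,"yaw":0,"hand":1},
    {"dx":0,"dy":0,"dz":-8,"yaw":0,"hand":1},
    {"dx":0,"dy":0,"dz":-8,"yaw":0,"hand":1}
  ]
}}

```text
t: 6.2
position: [0.4822, -0.0083, 0.1705]
tool_rot: [-0.0, 0.866, 0.501, -0.001]
wrist_force: [-0.5, -0.4, 0.4]
opening: 0.0872
grip_force: 0.0
```

Request:
{"method": "move_arm", "body": {
  "deltas": [
    {"dx":0,"dy":-0.1,"dz":-0.3,"yaw":0,"hand":-0.4},
    {"dx":0,"dy":-0.1,"dz":-0.3,"yaw":0,"hand":-0.4},
    {"dx":0,"dy":-0.1,"dz":-0.3,"yaw":0,"hand":-0.4},
    {"dx":0,"dy":-0.1,"dz":-0.3,"yaw":0,"hand":-0.4},
    {"dx":0,"dy":-0.1,"dz":-0.3,"yaw":0,"hand":-0.4},
    {"dx":0,"dy":-0.1,"dz":-0.3,"yaw":0,"hand":-0.4},
    {"dx":0,"dy":-0.1,"dz":-0.3,"yaw":0,"hand":-0.4}
  ],
  "force": 20
}}

```text
t: 6.9
position: [0.4808, -0.0089, 0.1684]
tool_rot: [-0.002, 0.866, 0.5, -0.002]
wrist_force: [-5.5, 2.1, 5.2]
opening: 0.0432
grip_force: 20.0
```

Request:
{"method": "move_arm", "body": {
  "deltas": [
    {"dx":0,"dy":0,"dz":0,"yaw":0.04,"hand":-0.4},
    {"dx":0,"dy":0,"dz":0,"yaw":0.1,"hand":-0.4},
    {"dx":0,"dy":0,"dz":0,"yaw":0.17,"hand":-0.4},
    {"dx":0,"dy":0,"dz":0,"yaw":0.24,"hand":-0.4},
    {"dx":0,"dy":0,"dz":0,"yaw":0.31,"hand":-0.4},
    {"dx":0,"dy":0,"dz":0,"yaw":0.38,"hand":-0.4},
    {"dx":0,"dy":0,"dz":0,"yaw":0.45,"hand":-0.4},
    {"dx":0,"dy":0,"dz":0,"yaw":0.51,"hand":-0.4}
  ]
}}

```text
t: 7.7
position: [0.4807, -0.0089, 0.1684]
tool_rot: [-0.002, 0.711, 0.704, -0.001]
wrist_force: [-5.2, 3.4, 4.8]
opening: 0.0438
grip_force: 20.0
```

Request:
{"method": "move_arm", "body": {
  "deltas": [
    {"dx":0,"dy":0,"dz":0,"yaw":0.07,"hand":-0.4},
    {"dx":0,"dy":0,"dz":0,"yaw":0.14,"hand":-0.4},
    {"dx":0,"dy":0,"dz":0,"yaw":0.21,"hand":-0.4},
    {"dx":0,"dy":0,"dz":0,"yaw":0.28,"hand":-0.4},
    {"dx":0,"dy":0,"dz":0,"yaw":0.35,"hand":-0.4},
    {"dx":0,"dy":0,"dz":0,"yaw":0.42,"hand":-0.4},
    {"dx":0,"dy":0,"dz":0,"yaw":0.48,"hand":-0.4},
    {"dx":0,"dy":0,"dz":0,"yaw":0.51,"hand":-0.4}
  ]
}}

```text
t: 8.5
position: [0.4806, -0.0089, 0.1684]
tool_rot: [-0.003, 0.51, 0.86, -0.001]
wrist_force: [-5.3, 3.6, 5.0]
opening: 0.0437
grip_force: 20.0
```

Request:
{"method": "move_arm", "body": {
  "deltas": [
    {"dx":0,"dy":0,"dz":0,"yaw":0,"hand":-0.4},
    {"dx":0,"dy":0,"dz":0,"yaw":0,"hand":-0.4},
    {"dx":0,"dy":0,"dz":0,"yaw":0,"hand":-0.4}
  ]
}}

```text
t: 8.8
position: [0.4806, -0.0089, 0.1684]
tool_rot: [-0.003, 0.511, 0.86, -0.001]
wrist_force: [-5.6, 2.5, 5.7]
opening: 0.0439
grip_force: 20.0
```

```bash
python3 - <<'E'
from h import *
p,d=bot.snapshot("top");q,_=bot.snapshot("scene")
cv2.imwrite("pics/t5.png",p);np.save("pics/t5.npy",d)
cv2.imwrite("pics/v5.png",np.hstack([cv2.resize(p[170:290,190:390],(500,300)),cv2.resize(q[170:320,180:330],(300,300))]))
E
```

```text
(no output)
```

View pics/v5.png

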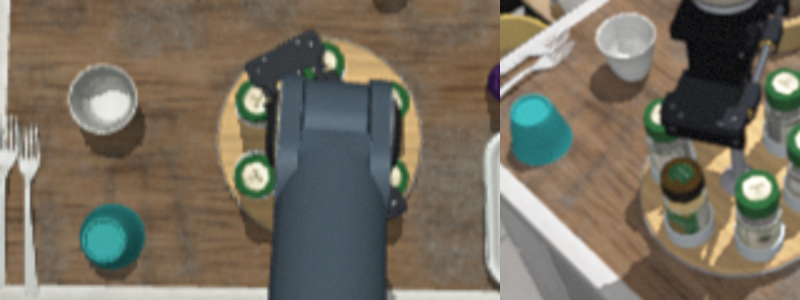

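The brown cap is now at the front in the scene crop (685,175), and the cup still stands mouth-up at (625,45). Measuring the angle from the visible jars.

```bash
python3 - <<'E'
from h import *
A=np.array([.482,-.0095])
def W(c,d):
    V=np.array(c["view"]);v,u=np.mgrid[:400,:640]
    return (np.stack([(u-c["cx"])/c["fx"]*d,(v-c["cy"])/c["fy"]*d,d],-1)-V[:3,3])@V[:3,:3]
c=bot.calibration("top")
for t,tag in((0,'old'),(1,'new')):
    d=np.load("pics/top0.npy" if t==0 else "pics/t5.npy");w=W(c,d)
    m=((w[...,2]>.12)&(w[...,2]<.145)).astype(np.uint8)
    n,_,st,ce=cv2.connectedComponentsWithStats(m)
    for i in range(1,n):
        if 265<ce[i][0]<370 and 175<ce[i][1]<275 and st[i,4]>150:
            q=onplane(c,*ce[i],.131)[:2]-A;print(tag,st[i,2:].tolist(),np.hypot(*q).round(4),np.degrees(np.arctan2(q[1],q[0])).round(2))
c=bot.calibration("scene");p,d=bot.snapshot("scene");w=W(c,d)
m=((w[...,2]>.124)&(w[...,2]<.14)&(np.hypot(w[...,0]-A[0],w[...,1]-A[1])<.11)).astype(np.uint8)
n,_,st,ce=cv2.connectedComponentsWithStats(m)
for i in range(1,n):
    if st[i,4]>80:
        q=onplane(c,*ce[i],.131)[:2]-A;print('scene',ce[i].round(),st[i,2:].tolist(),np.hypot(*q).round(4),np.degrees(np.arctan2(q[1],q[0])).round(2))
E
```

```text
old [17, 18, 244] 0.078 1.63
old [18, 18, 250] 0.0778 -58.32
old [17, 17, 243] 0.0778 61.44
old [18, 18, 254] 0.0771 -118.47
old [17, 17, 228] 0.0773 121.05
old [18, 18, 253] 0.0774 -178.57
new [13, 17, 157] 0.0821 64.11
new [16, 18, 234] 0.0786 119.67
scene [322. 213.] [21, 19, 293] 0.0733 -0.38
scene [257. 229.] [11, 19, 135] 0.0898 125.31
scene [334. 241.] [23, 20, 346] 0.0765 -63.21
scene [271. 258.] [22, 20, 344] 0.0818 -179.05
scene [308. 265.] [23, 22, 388] 0.0804 -122.15
```

Two visible views and the tool's own turn (58.6°) put the brown jar within about 0.5° of the front. The knob is held at 20 N, so I'm handing in.

```bash
python3 -c "
from station import bot
print(bot.sign_off())"
```

```text
the job is handed in; nothing more can be done
None
```

The white cup stands mouth-up on the worktop left of the carousel, though it dropped out of a light grip as it swung over and landed upright rather than being set down; the brown-capped jar is at the front to within about 0.5°, and the job was handed in with the gripper still holding the knob.

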